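# Make up two cosmetics gift kits

## Task

Make up the two gift kits from the stock standing on the counter: the red lipstick and the orange dropper bottle go in the pink tray, the ivory lipstick and the white cream jar in the black tray. Stand each lipstick upright on the floor of its tray's small compartment and the bottle or jar upright on the floor of the large one. Leave the black lipstick, the green bottle, the mould and the tool cup standing where they are.

Things in the scene. Friction and masses are not known exactly. Their poses are not given: they have to be found in the camera images.
- tray_pink: pink kit tray (pale pink liners), fixed to the counter at any yaw, 82 mm (x) by 132 mm (y); walls and divider 14 mm high, 4 mm thick; floor 4 mm thick. Inside, the small compartment, at its -y end, is 74 (x) by 46 mm (y), centre x = 0, y = -39 mm; the large one, at its +y end, is 74 by 74 mm, centre x = 0, y = +25 mm. Origin: centre of its underside, on the counter.
- tray_black: black kit tray (grey liners), fixed to the counter at any yaw, 82 mm (x) by 132 mm (y); walls and divider 14 mm high, 4 mm thick; floor 4 mm thick. Inside, the small compartment, at its -y end, is 74 (x) by 46 mm (y), centre x = 0, y = -39 mm; the large one, at its +y end, is 74 by 74 mm, centre x = 0, y = +25 mm. Origin: centre of its underside, on the counter.
- lipstick_red: standing lipstick, a plain cylinder 22 mm in diameter and 74 mm tall, dark red with a narrow gold band 30 to 38 mm up; about 30 g. Origin: centre of its underside, z up along its axis.
- lipstick_ivory: standing lipstick, a plain cylinder 22 mm in diameter and 74 mm tall, ivory with a narrow gold band 30 to 38 mm up; about 30 g. Origin: centre of its underside, z up along its axis.
- lipstick_black: standing lipstick, a plain cylinder 22 mm in diameter and 74 mm tall, black with a narrow gold band 30 to 38 mm up; about 30 g. Origin: centre of its underside, z up along its axis. Not wanted: it stays in the stock.
- bottle_orange: standing dropper bottle: orange body, 32 mm in diameter and straight up to 46 mm, then a silver collar 19 mm in diameter from 52 to 64 mm and a white bulb up to 14 mm wide; 83 mm tall over all; about 60 g. Origin: centre of its underside, z up along its axis.
- bottle_green: standing dropper bottle: dark green body, 32 mm in diameter and straight up to 46 mm, then a silver collar 19 mm in diameter from 52 to 64 mm and a white bulb up to 14 mm wide; 83 mm tall over all; about 60 g. Origin: centre of its underside, z up along its axis. Not wanted: it stays in the stock.
- cream_jar: standing white cream jar, a cylinder 48 mm in diameter and 52 mm tall with a thin gold line (46 mm in diameter) 34 to 36 mm up, below its lid, which is closed and does not come off; about 90 g. Origin: centre of its underside, z up along its axis.
- mould: bystander at the far side of the work: a silvery aluminium lipstick mould, a bar 50 mm (x) by 260 mm (y) and 42 mm high with four red bullets standing 16 mm out of its top; loose, 1.2 kg. Origin: centre of its underside.
- tool_cup: bystander on the right (-y) side: a blue ceramic cup 70 mm across at the rim and 70 mm high with three thin spatulas, which belong to it, up to 124 mm high; loose, 0.4 kg. Origin: centre of its underside.
Things that resemble listed ones, but are neither listed nor needed, are in the scene too. What is meant by the cream_jar is not purple, and is the smaller of those in its own colour.

How it is judged:
At the end, for the whole second after the job is handed in: Each of the four wanted things stands inside its own compartment, underside within 3 mm of the floor, upright within 0.1 rad, released and at rest. Black lipstick, green bottle, mould and tool cup stand upright within 15 mm of where they started (x of lipstick_red in the frame of tray_pink between -0.028 and 0.028 m and y of lipstick_red in the frame of tray_pink between -0.053 and -0.025 m and z of lipstick_red in the frame of tray_pink between 0.001 and 0.007 m and angle between each of lipstick_red, bottle_orange, lipstick_ivory, cream_jar, lipstick_black, bottle_green, mould, tool_cup's own z axis and vertical below 0.1 rad and linear speed of each of lipstick_red, bottle_orange, lipstick_ivory, cream_jar below 0.02 m/s and contact force between the fingers and lipstick_red below 0.1 N and x of bottle_orange in the frame of tray_pink between -0.023 and 0.023 m and y of bottle_orange in the frame of tray_pink between 0.002 and 0.048 m and z of bottle_orange in the frame of tray_pink between 0.001 and 0.007 m and contact force between the fingers and bottle_orange below 0.1 N and x of lipstick_ivory in the frame of tray_black between -0.028 and 0.028 m and y of lipstick_ivory in the frame of tray_black between -0.053 and -0.025 m and z of lipstick_ivory in the frame of tray_black between 0.001 and 0.007 m and contact force between the fingers and lipstick_ivory below 0.1 N and x of cream_jar in the frame of tray_black between -0.015 and 0.015 m and y of cream_jar in the frame of tray_black between 0.01 and 0.04 m and z of cream_jar in the frame of tray_black between 0.001 and 0.007 m and contact force between the fingers and cream_jar below 0.1 N and distance of each of lipstick_black, bottle_green, mould, tool_cup from where it was at the start of the episode below 0.015 m); the robot touches nothing.
It fails at once if the black lipstick was moved more than 15 mm or tipped (distance of lipstick_black from where it was at the start of the episode above 0.015 m or angle between lipstick_black's own z axis and vertical above 0.3 rad).
It fails at once if the green bottle was moved more than 15 mm or tipped (distance of bottle_green from where it was at the start of the episode above 0.015 m or angle between bottle_green's own z axis and vertical above 0.3 rad).
It fails at once if the aluminium mould was moved more than 15 mm or tipped (distance of mould from where it was at the start of the episode above 0.015 m or angle between mould's own z axis and vertical above 0.3 rad).
It fails at once if the tool cup was moved more than 15 mm or tipped (distance of tool_cup from where it was at the start of the episode above 0.015 m or angle between tool_cup's own z axis and vertical above 0.3 rad).
It also fails if it takes over 112 s, if anything falls off the work surface, if the arm or the gripper's body presses on something with over 40 N, if the wrist force passes 120 N, or if a joint passes its speed limit or range.

## Robot

A 6-joint arm with a two-finger parallel gripper is mounted at the origin on the work surface. World frame = base frame: x ahead of the robot, y to its left, z up, the work surface at z = 0. Lengths are in m, angles in rad, forces in N, time in s.
With the tool pointing down it reaches from about 0.275 to 0.775 m from the base axis. Payload 14.6 kg.
Tool frame: the origin (TCP) lies midway between the tips of the shut fingers; the grasp point (between the pads) lies 19 mm behind it; x points along the fingers, y is the direction in which the jaws open and shut, and the axes are right-handed (so a half turn about x gives the same grasp; the last joint's range is limited). The gripper opens to 85 mm and grips with 20 to 120 N. Pads are 22 mm wide; open, the fingers measure 114 mm over their backs; the gripper's body (76 mm by 85 mm) begins 54 mm behind the grasp point. The pads swing forward as they close: fully open they stand 13 mm farther back than shut.
Start: joints at [-1.441, 0.263, -0.048, 1.259, 0, 1.415], TCP at [0.148, -0.504, 0.231] pointing down, gripper open.
Joint ranges: [-2.65, 2.65], [-0.89, 1.7], [-1.18, 1.37], [-2.13, 2.11], [-1.35, 1.29], [-3.14, 3.14]. Speed limits (rad/s): [1.89, 1.89, 2.57, 2.79, 3.14, 3.14].

## Interface

Orientations are given as a unit quaternion [w, x, y, z].
In Python, from workcell import observe, read_camera, camera_params, sign_off gives the robot as it stands.
- The arm moves only by the tool apply_moves, never from a script. Its argument "plan" is a list of rows, each an object with "linear": the shift along the tool's x, y, z in cm, a list of three; "dr": the turn, a rotation vector about the tool's x, y, z in rad, a list of three; "gripper": the opening, from 0 (shut) to 1 (fully open). In form: [{"linear": [tx, ty, tz], "dr": [wx, wy, wz], "gripper": gripper}, ...]. A call has 1 to 12 rows; each row shifts and turns the commanded pose from where the row before left it, along the tool's axes as they then stand; what a row does not reach is not made up. A row lasts 1/10 s, in which the tool goes at most 50 mm and 8.59 degrees, less where a joint would pass 70% of its speed; a pose out of reach is approached as far as the arm can. A call is refused whole if a number of a shift passes 5 or a number of a turn 0.15, either way. A call with a gripper value outside its range is refused whole. The fingers move at their own pace and stop on an object; "newtons" is the grip in N (left out, the last holds). Time passes only in rows, so rows that do not move let the fingers close. It gives the time, the measured TCP pose, the force and the opening at its end, in the units of the state.
- observe(): the state, without advancing time (a new reading comes with each control period).
- read_camera(name): name is "scene" or "top"; returns the picture (400x640x3 uint8, red, green, blue); there is no depth.
- camera_params(name): a dict with "camera_matrix" (3x3 intrinsics, pixels), "camera_from_world" (4x4, takes a point from world to camera coordinates). Camera axes: x right, y up, looking along -z (the intrinsics and any distortion apply to the point x, -y, -z); pixel columns grow to the right and rows downward; lengths in m; the calibration is good to about 2 mm. A picture is of the moment at which its call begins. camera_params takes no time and is no camera call.
- sign_off(): hands the job in, once; it reports no verdict.
The state is a dict: "time_s": time; "joint_pos": joint angles; "qd": joint speeds; "tau": joint torques, N m; "ee_pos": TCP position; "tool_rot": TCP orientation; "force": force on the tool from outside, world axes, zero at the start; "torque": the same for the moment, N m; "width": finger opening in m.
Only numpy, scipy, OpenCV 4.12 (cv2) and the standard library are available. Lean on these libraries where they do the work, as an engineer would, in place of code of your own. Each camera call takes 0.05 s, during which the arm holds its last target.

## Working session

There is one attempt and no reset: what is moved stays moved. The work goes in short steps, Python scripts to look and compute and a tool call to move; the robot and the scene stay as the last step left them, time stands still between calls to the robot, and variables do not carry over. Pictures are saved under pics/ and viewed, and the job is handed in when it is done.

Besides the shell and the picture viewer there is one more tool, called after "Emit:" as name(argument=value, ...) on one line, values as JSON. apply_moves: Moves the arm, as the interface text tells. Its arguments: {"type":"object","properties":{"plan":{"type":"array","items":{"type":"object","properties":{"linear":{"type":"array","items":{"type":"number"}},"dr":{"type":"array","items":{"type":"number"}},"gripper":{"type":"number"}}}},"newtons":{"type":"number"}},"required":["plan"]}

```bash
mkdir -p pics; ls
python3 - <<'E'
from workcell import observe, read_camera, camera_params
import cv2,numpy as np
print(observe())
for n in("scene","top"):
    im=read_camera(n); cv2.imwrite(f"pics/{n}0.png",im[:,:,::-1]); 
    p=camera_params(n); print(n,{k:np.round(v,4).tolist() if not isinstance(v,str) else v for k,v in p.items()})
E
```

```text
pics
{'time_s': 0.0, 'joint_pos': array([-1.44129002e+00,  2.63503257e-01, -4.89347571e-02,  1.25941520e+00,
        2.07536805e-05,  1.41548992e+00]), 'qd': array([-0.00097681,  0.00186965,  0.00111785,  0.00180796,  0.00235162,
       -0.00024803]), 'tau': array([ 7.50733834e-04, -6.37609720e+01,  3.84565008e+01,  1.38285451e-02,
       -1.15335990e-05, -8.03289169e-07]), 'ee_pos': array([ 0.1474741 , -0.50356882,  0.2308361 ]), 'tool_rot': array([ 0.09998294,  0.69996104,  0.10073002, -0.69993672]), 'force': array([-0.65493481, -0.81863785,  0.27308401]), 'torque': array([-0.02019942, -0.00746855, -0.04371199]), 'width': 0.08553836541321266}
scene {'camera_matrix': [[409.4981, 0.0, 321.617], [0.0, 409.4981, 200.9395], [0.0, 0.0, 1.0]], 'camera_from_world': [[0.5359, 0.8443, 0.0051, -0.2577], [-0.5256, 0.3289, 0.7846, 0.3063], [0.6607, -0.4231, 0.62, -1.3796], [0.0, 0.0, 0.0, 1.0]]}
top {'camera_matrix': [[410.7532, 0.0, 313.6762], [0.0, 410.7532, 204.2845], [0.0, 0.0, 1.0]], 'camera_from_world': [[-0.0275, -0.9996, 0.0012, -0.0793], [0.9804, -0.0268, 0.1953, -0.5934], [-0.1952, 0.0066, 0.9807, -1.0478], [0.0, 0.0, 0.0, 1.0]]}
```

View pics/scene0.png

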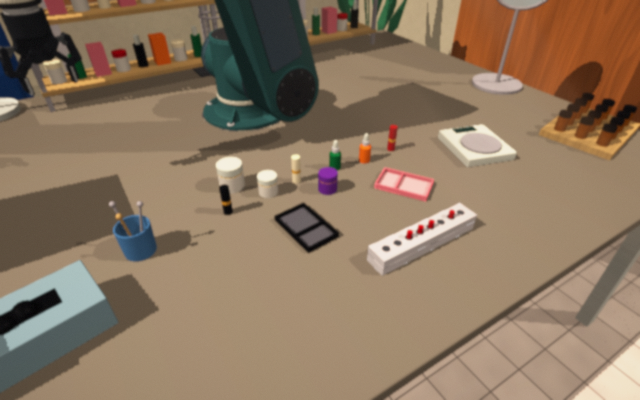

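View pics/top0.png

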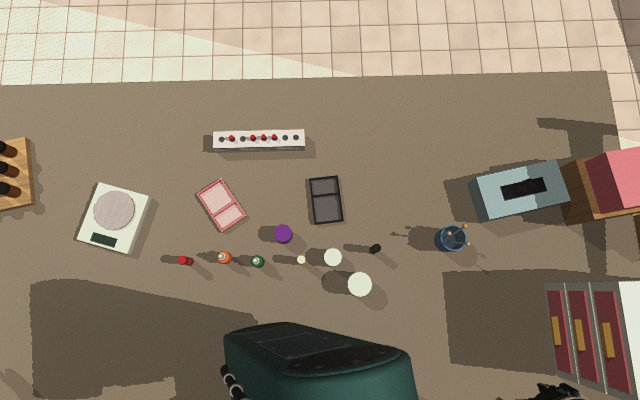

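The scene picture shows, left to right, the black lipstick (226,200), big white jar (230,172), small white jar (267,183), ivory lipstick (296,168), purple jar (327,181), green bottle (335,155), orange bottle (365,148) and red lipstick (392,138). 
In the top view the two white candidates are at (333,257) and (360,284). The one at (333,257) is the smaller, so it fits the cream jar. I'll confirm this in an enlarged crop.

Run:
```python
import cv2,numpy as np
a=cv2.imread("pics/top0.png")[170:305,160:400]; cv2.imwrite("pics/topc.png",cv2.resize(a,None,fx=3.3,fy=3.3,interpolation=cv2.INTER_CUBIC))
a=cv2.imread("pics/scene0.png")[115:255,200:450]; cv2.imwrite("pics/scenec.png",cv2.resize(a,None,fx=3.2,fy=3.2,interpolation=cv2.INTER_CUBIC))
```

```text
(no output)
```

View pics/topc.png

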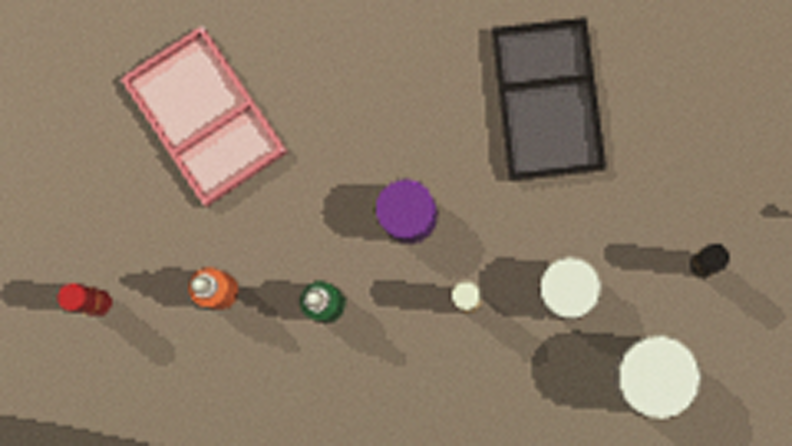

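View pics/scenec.png

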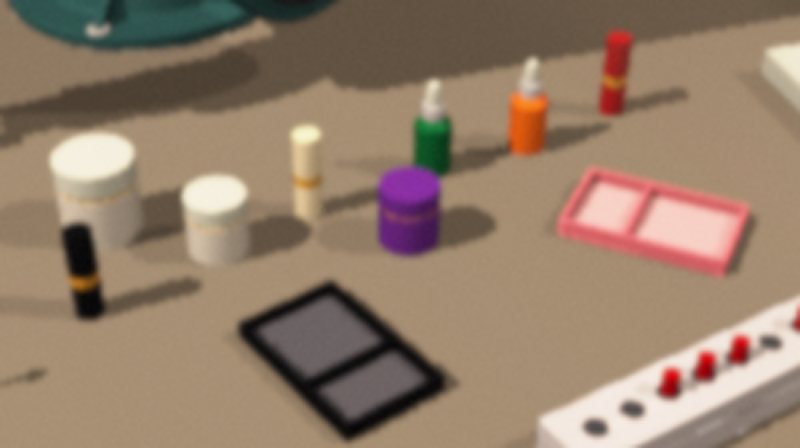

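```bash
cat > h.py <<'E'
import cv2,numpy as np
from workcell import camera_params
P={n:camera_params(n) for n in("scene","top")}
def ray(n,uv):
    K=P[n]["camera_matrix"];T=P[n]["camera_from_world"];R=T[:3,:3];t=T[:3,3]
    d=np.linalg.solve(K,np.array([uv[0],uv[1],1.]));d=np.array([d[0],-d[1],-d[2]])
    return -R.T@t,R.T@d
def onz(n,uv,z):
    o,d=ray(n,uv);return o+d*(z-o[2])/d[2]
def proj(n,p):
    T=P[n]["camera_from_world"];c=T[:3,:3]@np.array(p)+T[:3,3];q=P[n]["camera_matrix"]@np.array([c[0],-c[1],-c[2]]);return q[:2]/q[2]
def tri(a,b):
    o1,d1=ray("scene",a);o2,d2=ray("top",b);s=np.linalg.lstsq(np.c_[d1,-d2],o2-o1,rcond=None)[0]
    p,q=o1+s[0]*d1,o2+s[1]*d2;return (p+q)/2,np.linalg.norm(p-q)
def comps(n,im,lo,hi,box,amin=15):
    h=cv2.cvtColor(im,cv2.COLOR_BGR2HSV);m=cv2.inRange(h,np.array(lo),np.array(hi))
    k=np.zeros_like(m);x0,y0,x1,y1=box;k[y0:y1,x0:x1]=m[y0:y1,x0:x1]
    nn,l,s,c=cv2.connectedComponentsWithStats(k)
    return [(s[i].tolist(),c[i]) for i in range(1,nn) if s[i][4]>=amin],k
E
python3 - <<'E'
from h import *
S=cv2.imread("pics/scene0.png");T=cv2.imread("pics/top0.png")
def hs(n,im,pts):
    h=cv2.cvtColor(im,cv2.COLOR_BGR2HSV)
    for p in pts: print(n,p,h[p[1],p[0]])
hs("s",S,[(393,130),(391,147),(365,155),(335,161),(226,205),(296,165),(297,178),(268,177),(268,190),(390,180),(300,150)])
hs("t",T,[(182,260),(189,261),(228,259),(257,264),(301,260),(333,257),(375,249),(215,197),(325,205),(313,200),(205,187),(270,270)])
E
```

```text
s (393, 130) [  1 201 152]
s (391, 147) [  0 213 145]
s (365, 155) [ 10 238 196]
s (335, 161) [ 69 203  73]
s (226, 205) [ 16 213  92]
s (296, 165) [ 18  90 188]
s (297, 178) [ 18  89 184]
s (268, 177) [ 21  22 246]
s (268, 190) [ 16  56 173]
s (390, 180) [  7  51 248]
s (300, 150) [ 16  79 165]
t (182, 260) [  0 191 188]
t (189, 261) [  8 171 140]
t (228, 259) [  8 178 163]
t (257, 264) [ 60  62 103]
t (301, 260) [ 32  32 225]
t (333, 257) [ 33  22 227]
t (375, 249) [ 6 30 43]
t (215, 197) [  8  46 220]
t (325, 205) [ 12  25 103]
t (313, 200) [ 0 27 67]
t (205, 187) [  6  91 131]
t (270, 270) [ 17  66 124]
```

Run:
```python
from h import *
S=cv2.imread("pics/scene0.png");T=cv2.imread("pics/top0.png")
def show(l,n,im,lo,hi,box,zs,a=15):
    for s,c in comps(n,im,lo,hi,box,a)[0]:
        bc=(s[0]+(s[2]-1)/2,s[1]+(s[3]-1)/2)
        print(l,n,s,np.round(c,1),bc,*[np.round(onz(n,c,z)[:2],4) for z in zs])
show("red whole","scene",S,(0,140,60),(16,255,255),(380,115,405,160),[.037])
show("red whole","top",T,(0,150,60),(14,255,255),(170,250,200,272),[.037])
show("red top","top",T,(0,100,160),(6,255,255),(170,250,200,272),[.074])
show("orange","scene",S,(5,160,120),(18,255,255),(352,135,378,170),[.023,.025])
show("orange","top",T,(4,140,120),(15,255,255),(210,245,240,270),[.046])
show("bulb","top",T,(0,0,180),(60,70,255),(215,245,235,270),[.075,.083],3)
show("green","scene",S,(50,120,30),(90,255,255),(320,135,350,175),[.023])
show("gbulb","top",T,(0,0,170),(80,80,255),(248,250,270,272),[.075],3)
show("ivory","scene",S,(14,20,178),(30,140,255),(285,150,305,188),[.037])
show("ivory top","top",T,(20,0,190),(45,60,255),(290,250,310,270),[.074],10)
show("jar top","top",T,(20,0,180),(45,60,255),(318,240,350,272),[.052],10)
show("bigjar top","top",T,(20,0,180),(45,60,255),(340,265,380,300),[.06],10)
show("jar top","scene",S,(18,5,210),(35,60,255),(255,165,280,200),[.052])
show("black","scene",S,(0,0,0),(180,255,75),(215,180,235,215),[.037])
show("black","top",T,(0,0,0),(180,255,70),(366,240,385,256),[.037])
show("purp","top",T,(125,80,0),(160,255,255),(270,220,300,250),[.05])
# trays
def quad(n,im,m,zs):
    cs=max(cv2.findContours(m,cv2.RETR_EXTERNAL,cv2.CHAIN_APPROX_NONE)[0],key=cv2.contourArea)
    pts=cs[:,0,:].astype(float)
    w=np.array([onz(n,p,zs)[:2] for p in pts])*1000
    r=cv2.minAreaRect(w.astype(np.float32)); print(n,"rect mm",r)
m=comps("top",T,(0,60,80),(14,255,255),(185,170,255,240))[1]|comps("top",T,(0,25,180),(14,255,255),(185,170,255,240))[1]
cv2.imwrite("pics/mp.png",m); quad("top",T,m,.014)
show("pliner","top",T,(0,25,198),(14,75,255),(185,170,255,240),[.004],30)
hh=cv2.cvtColor(T,cv2.COLOR_BGR2HSV);print(hh[200,305:348].tolist()); print(hh[180,215:235].tolist(), hh[240,200:215].tolist())
show("bliner","top",T,(0,0,80),(180,45,140),(300,170,350,230),[.004],30)
m=comps("top",T,(0,0,0),(180,60,90),(300,170,350,230))[1];cv2.imwrite("pics/mb.png",m); quad("top",T,m,.014)
```

```text
red whole scene [387, 124, 11, 27, 204] [391.7 137. ] (392.0, 137.0) [0.4512 0.2551]
red whole top [178, 256, 16, 9, 110] [185.  260.2] (185.5, 260.0) [0.4523 0.2523]
red top top [178, 256, 8, 8, 49] [181.2 259.6] (181.5, 259.5) [0.4517 0.2509]
orange scene [359, 144, 12, 19, 197] [364.3 153.4] (364.5, 153.0) [0.4631 0.1498] [0.4656 0.1477]
orange top [217, 251, 15, 12, 95] [225.3 257.3] (224.0, 256.5) [0.4563 0.1429]
bulb top [221, 253, 4, 5, 7] [223.1 254.6] (222.5, 255.0) [0.4614 0.1426] [0.4608 0.1408]
bulb top [219, 255, 3, 3, 8] [219.9 255.9] (220.0, 256.0) [0.4583 0.151 ] [0.4577 0.1492]
bulb top [220, 259, 3, 1, 3] [221. 259.] (221.0, 259.0) [0.4502 0.1479] [0.4496 0.1462]
green scene [330, 153, 10, 16, 140] [334.7 160. ] (334.5, 160.5) [0.4478 0.0623]
gbulb top [253, 258, 6, 6, 20] [255.8 260.2] (255.5, 260.5) [0.4448 0.0582]
ivory scene [290, 153, 11, 18, 134] [294.3 160.7] (295.0, 161.5) [ 0.4127 -0.0412]
ivory scene [291, 172, 7, 12, 63] [294.1 177.4] (294.0, 177.5) [ 0.4785 -0.0789]
ivory top top [297, 256, 8, 8, 50] [300.7 259.1] (300.5, 259.5) [ 0.4442 -0.0579]
jar top
[... 1568 characters left out ...]
4], [0, 112, 194], [11, 82, 158], [17, 68, 143], [17, 68, 147], [17, 67, 148], [17, 67, 148], [17, 68, 146], [16, 71, 147], [17, 69, 147], [17, 68, 146], [19, 65, 145], [16, 71, 148], [16, 69, 145]] [[16, 69, 145], [16, 69, 144], [17, 71, 144], [17, 69, 147], [17, 70, 143], [17, 70, 146], [16, 68, 147], [17, 68, 143], [18, 69, 147], [17, 68, 142], [16, 69, 145], [17, 70, 145], [18, 73, 144], [17, 67, 145], [17, 69, 145]]
bliner top [311, 179, 24, 16, 306] [322.6 186.5] (322.5, 186.5) [ 0.653  -0.1228]
bliner top [313, 196, 25, 26, 540] [325.4 208.5] (325.0, 208.5) [ 0.5889 -0.1285]
top rect mm ((613.284912109375, -129.8686065673828), (133.5242462158203, 83.66229248046875), 5.068723678588867)
```

```bash
cat >> h.py <<'E'
from scipy.spatial.transform import Rotation as Ro
from workcell import observe
def go(x=None,y=None,z=None):
    s=observe();q=s["tool_rot"];R=Ro.from_quat([q[1],q[2],q[3],q[0]]).as_matrix();p=s["ee_pos"]
    t=np.array([p[i] if v is None else v for i,v in enumerate((x,y,z))])
    print("t",round(s["time_s"],2),"p",p.round(4),"x",R[:,0].round(3),"y",R[:,1].round(3),"w",round(s["width"],4),"j",s["joint_pos"].round(2),"F",s["force"].round(1)); print("tool cm",((R.T@(t-p))*100).round(2))
E
python3 - <<'E'
from h import *
print(tri((364.5,153.4),(224.8,257.5)), onz("top",(221.5,257),.078), onz("top",(225.3,257.8),.04))
print(tri((392,137),(185.2,260.2)), tri((296,169),(300.7,259.1)))
go(.4445,-.058,.19)
E
```

```text
(array([0.45886502, 0.1515371 , 0.01995182]), np.float64(0.003897316482993355)) [0.4550696  0.14605884 0.078     ] [0.45551946 0.14423951 0.04      ]
(array([0.45298582, 0.25275107, 0.0382614 ]), np.float64(0.002769235513312803)) (array([ 0.44705985, -0.05628776,  0.03582959]), np.float64(0.001093946777899751))
t 0.1 p [ 0.1475 -0.5036  0.2309] x [-0.     0.001 -1.   ] y [ 0.281 -0.96  -0.001] w 0.085 j [-1.44  0.26 -0.05  1.26  0.    1.42] F [-0.  -0.7  0.1]
tool cm [  4.13 -34.42 -41.03]
```

Emit:
apply_moves(plan=[{"linear":[0,-2.9,-3.4],"dr":[0,0,0],"gripper":0.7},{"linear":[0,-2.9,-3.4],"dr":[0,0,0],"gripper":0.7},{"linear":[0,-2.9,-3.4],"dr":[0,0,0],"gripper":0.7},{"linear":[0,-2.9,-3.4],"dr":[0,0,0],"gripper":0.7},{"linear":[0,-2.9,-3.4],"dr":[0,0,0],"gripper":0.7},{"linear":[0,-2.9,-3.4],"dr":[0,0,0],"gripper":0.7},{"linear":[0,-2.9,-3.4],"dr":[0,0,0],"gripper":0.7},{"linear":[0,-2.9,-3.4],"dr":[0,0,0],"gripper":0.7},{"linear":[0,-2.9,-3.4],"dr":[0,0,0],"gripper":0.7},{"linear":[0,-2.9,-3.4],"dr":[0,0,0],"gripper":0.7},{"linear":[0,-2.9,-3.4],"dr":[0,0,0],"gripper":0.7},{"linear":[0,-2.5,-3.6],"dr":[0,0,0],"gripper":0.7}])

```text
time_s: 1.3
ee_pos: [0.4447, -0.0564, 0.2313]
tool_rot: [-0.1, -0.7, -0.101, 0.7]
force: [0.5, -1.8, -0.5]
width: 0.0598
```

Emit:
apply_moves(plan=[{"linear":[0,0,0],"dr":[-0.143,0,0],"gripper":0.7},{"linear":[0,0,0],"dr":[-0.143,0,0],"gripper":0.7},{"linear":[0,0,0],"dr":[-0.143,0,0],"gripper":0.7},{"linear":[0,0,0],"dr":[-0.143,0,0],"gripper":0.7},{"linear":[0,0,0],"dr":[-0.143,0,0],"gripper":0.7},{"linear":[0,0,0],"dr":[-0.143,0,0],"gripper":0.7},{"linear":[0,0,0],"dr":[-0.143,0,0],"gripper":0.7},{"linear":[0,0,0],"dr":[-0.143,0,0],"gripper":0.7},{"linear":[0,0,0],"dr":[-0.143,0,0],"gripper":0.7},{"linear":[0,0,0],"dr":[0,0,0],"gripper":0.7}])

```text
time_s: 2.3
ee_pos: [0.4442, -0.0585, 0.2311]
tool_rot: [0.501, 0.499, 0.501, -0.499]
force: [0.8, 0.2, 0.3]
width: 0.0601
```

Run:
```python
from h import *
go(.4455,-.0575,.13)
```

```text
t 2.3 p [ 0.4442 -0.0585  0.2311] x [-0.  0. -1.] y [ 1.     0.003 -0.   ] w 0.0601 j [-0.31  0.13 -0.22  1.22  0.    1.25] F [0.8 0.2 0.3]
tool cm [10.11  0.14 -0.1 ]
```

Emit:
apply_moves(plan=[{"linear":[4,0.1,-0.1],"dr":[0,0,0],"gripper":0.7},{"linear":[4,0,0],"dr":[0,0,0],"gripper":0.7},{"linear":[4,0,0],"dr":[0,0,0],"gripper":0.7},{"linear":[3,0,0],"dr":[0,0,0],"gripper":0.7},{"linear":[2.5,0,0],"dr":[0,0,0],"gripper":0.7},{"linear":[1.5,0,0],"dr":[0,0,0],"gripper":0.7},{"linear":[1,0,0],"dr":[0,0,0],"gripper":0.7},{"linear":[0,0,0],"dr":[0,0,0],"gripper":0.7},{"linear":[0,0,0],"dr":[0,0,0],"gripper":0.7}], newtons=30)

```text
time_s: 3.2
ee_pos: [0.4456, -0.0576, 0.0317]
tool_rot: [0.5, 0.5, 0.5, -0.5]
force: [-0.2, 0.3, -0.1]
width: 0.0593
```

Run:
```python
from h import *
from workcell import read_camera
go(.4455,-.0575,.028)
a=cv2.resize(read_camera("scene")[110:260,190:440,::-1],None,fx=2.6,fy=2.6,interpolation=cv2.INTER_CUBIC)
b=cv2.resize(read_camera("top")[200:300,200:400,::-1],None,fx=2.6,fy=2,interpolation=cv2.INTER_CUBIC)
cv2.imwrite("pics/g1.png",a);cv2.imwrite("pics/g1t.png",b)
```

```text
t 3.2 p [ 0.4456 -0.0576  0.0317] x [ 0. -0. -1.] y [ 1. -0.  0.] w 0.0593 j [-0.31  0.3  -0.6   0.67 -0.    1.26] F [-0.2  0.3 -0.1]
tool cm [ 0.37 -0.01 -0.01]
```

View pics/g1.png

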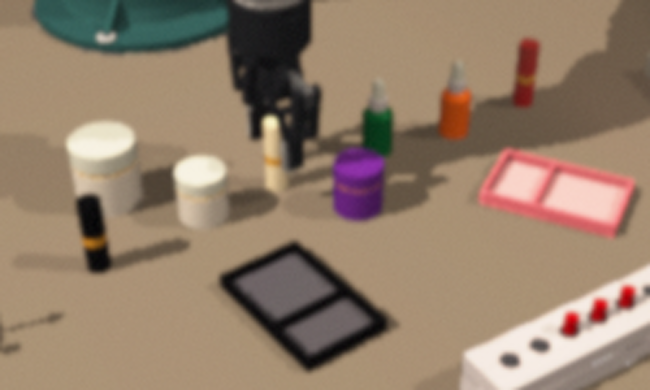

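Run:
```python
from h import *
f=lambda p:((proj("scene",p)-[190,110])*2.6).round(0)
for p in [(.4455,-.0575,.0),(.4455,-.0575,.074),(.485,-.0575,.04),(.405,-.0575,.04),(.4455,-.0675,.0)]: print(p,f(p))
S=cv2.imread("pics/scene0.png"); print(tri((295,154.5),(300.7,259.1)), onz("scene",(295.3,157),.074))
```

```text
(0.4455, -0.0575, 0.0) [274. 183.]
(0.4455, -0.0575, 0.074) [272. 120.]
(0.485, -0.0575, 0.04) [294. 169.]
(0.405, -0.0575, 0.04) [253. 130.]
(0.4455, -0.0675, 0.0) [266. 186.]
(array([ 0.44464197, -0.05688695,  0.07768129]), np.float64(0.0024059389858095827)) [ 0.45037452 -0.05805179  0.074     ]
```

View pics/g1t.png

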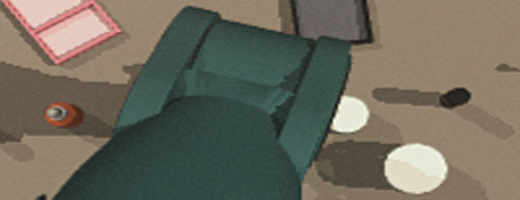

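The ivory lipstick projects to (272,120)–(274,183) in the crop, which is where it appears, between the two fingers. I'll close and lift.

Emit:
apply_moves(plan=[{"linear":[0.3,0,0],"dr":[0,0,0],"gripper":0.0},{"linear":[0,0,0],"dr":[0,0,0],"gripper":0.0},{"linear":[0,0,0],"dr":[0,0,0],"gripper":0.0},{"linear":[0,0,0],"dr":[0,0,0],"gripper":0.0},{"linear":[0,0,0],"dr":[0,0,0],"gripper":0.0},{"linear":[0,0,0],"dr":[0,0,0],"gripper":0.0},{"linear":[0,0,0],"dr":[0,0,0],"gripper":0.0}], newtons=30)

```text
time_s: 4.0
ee_pos: [0.4454, -0.0575, 0.0284]
tool_rot: [0.5, 0.5, 0.5, -0.5]
force: [-0.6, -0.2, 3.8]
width: 0.0206
```

Emit:
apply_moves(plan=[{"linear":[-1,0,0],"dr":[0,0,0],"gripper":0.0},{"linear":[-2,0,0],"dr":[0,0,0],"gripper":0.0},{"linear":[-3,0,0],"dr":[0,0,0],"gripper":0.0},{"linear":[-3,0,0],"dr":[0,0,0],"gripper":0.0},{"linear":[-3,0,0],"dr":[0,0,0],"gripper":0.0},{"linear":[0,0,0],"dr":[0,0,0],"gripper":0.0}])

```text
time_s: 4.6
ee_pos: [0.4469, -0.058, 0.152]
tool_rot: [0.502, 0.501, 0.499, -0.499]
force: [-1.0, -0.2, -2.1]
width: 0.0204
```

Run:
```python
from h import *
go(.653,-.123,.06)
```

```text
t 4.6 p [ 0.4469 -0.058   0.152 ] x [ 0.005 -0.002 -1.   ] y [1.    0.001 0.005] w 0.0204 j [-0.31  0.18 -0.39  1.   -0.    1.26] F [-1.  -0.2 -2.1]
tool cm [ 9.32 20.56  6.51]
```

Emit:
apply_moves(plan=[{"linear":[0,3.5,1.1],"dr":[0,0,0],"gripper":0.0},{"linear":[0,3.5,1.1],"dr":[0,0,0],"gripper":0.0},{"linear":[0,3.5,1.1],"dr":[0,0,0],"gripper":0.0},{"linear":[0,3.5,1.1],"dr":[0,0,0],"gripper":0.0},{"linear":[0,3.5,1.1],"dr":[0,0,0],"gripper":0.0},{"linear":[0,3.0,1.0],"dr":[0,0,0],"gripper":0.0},{"linear":[0,0,0],"dr":[0,0,0],"gripper":0.0},{"linear":[0,0,0],"dr":[0,0,0],"gripper":0.0},{"linear":[0,0,0],"dr":[0,0,0],"gripper":0.0}])

```text
time_s: 5.5
ee_pos: [0.6496, -0.122, 0.1481]
tool_rot: [0.5, 0.5, 0.501, -0.5]
force: [-0.7, -0.6, -0.7]
width: 0.0203
```

Emit:
apply_moves(plan=[{"linear":[3,0,0],"dr":[0,0,0],"gripper":0.0},{"linear":[3,0,0],"dr":[0,0,0],"gripper":0.0},{"linear":[2,0,0],"dr":[0,0,0],"gripper":0.0},{"linear":[1,0,0],"dr":[0,0,0],"gripper":0.0},{"linear":[0,0,0],"dr":[0,0,0],"gripper":0.0},{"linear":[0,0,0],"dr":[0,0,0],"gripper":0.0},{"linear":[0,0,0],"dr":[0,0,0],"gripper":0.0}])

```text
time_s: 6.2
ee_pos: [0.651, -0.1225, 0.0596]
tool_rot: [0.501, 0.5, 0.5, -0.499]
force: [0.1, 0.6, -0.3]
width: 0.0201
```

Run:
```python
from h import *
from workcell import read_camera
go(.653,-.123,.033)
a=read_camera("scene");cv2.imwrite("pics/p1.png",cv2.resize(a[150:260,220:400,::-1],None,fx=4,fy=4,interpolation=cv2.INTER_CUBIC))
```

```text
t 6.2 p [ 0.651  -0.1225  0.0596] x [ 0.002 -0.001 -1.   ] y [1.    0.001 0.002] w 0.0201 j [-0.31  0.58  0.    0.99  0.    1.26] F [ 0.1  0.6 -0.3]
tool cm [2.66 0.2  0.05]
```

View pics/p1.png

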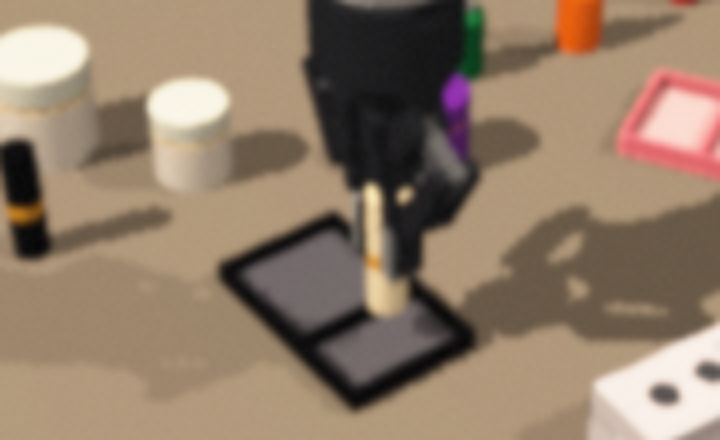

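The lipstick is held upright at crop (385,250), hovering over the small compartment. I'll lower it the rest of the way.

Emit:
apply_moves(plan=[{"linear":[0.8,0.2,0],"dr":[0,0,0],"gripper":0.0},{"linear":[0.7,0,0],"dr":[0,0,0],"gripper":0.0},{"linear":[0.5,0,0],"dr":[0,0,0],"gripper":0.0},{"linear":[0.3,0,0],"dr":[0,0,0],"gripper":0.0},{"linear":[0.2,0,0],"dr":[0,0,0],"gripper":0.0},{"linear":[0,0,0],"dr":[0,0,0],"gripper":0.0},{"linear":[0,0,0],"dr":[0,0,0],"gripper":0.0}])

```text
time_s: 6.95
ee_pos: [0.6525, -0.1224, 0.0334]
tool_rot: [0.5, 0.5, 0.5, -0.5]
force: [-0.5, 1.2, -0.6]
width: 0.0205
```

Emit:
apply_moves(plan=[{"linear":[0.1,0,0],"dr":[0,0,0],"gripper":0.0},{"linear":[0,0,0],"dr":[0,0,0],"gripper":0.0},{"linear":[0,0,0],"dr":[0,0,0],"gripper":0.0}])

```text
time_s: 7.25
ee_pos: [0.6526, -0.1224, 0.0325]
tool_rot: [0.5, 0.5, 0.5, -0.5]
force: [0.5, -0.5, 0.7]
width: 0.0206
```

Near contact. I'll release and rise.

Emit:
apply_moves(plan=[{"linear":[0,0,0],"dr":[0,0,0],"gripper":0.2},{"linear":[0,0,0],"dr":[0,0,0],"gripper":0.4},{"linear":[0,0,0],"dr":[0,0,0],"gripper":0.6},{"linear":[0,0,0],"dr":[0,0,0],"gripper":0.6},{"linear":[0,0,0],"dr":[0,0,0],"gripper":0.6},{"linear":[-1,0,0],"dr":[0,0,0],"gripper":0.6},{"linear":[-3,0,0],"dr":[0,0,0],"gripper":0.6},{"linear":[-4,0,0],"dr":[0,0,0],"gripper":0.6},{"linear":[-4,0,0],"dr":[0,0,0],"gripper":0.6},{"linear":[0,0,0],"dr":[0,0,0],"gripper":0.6},{"linear":[0,0,0],"dr":[0,0,0],"gripper":0.6}])

```text
time_s: 8.35
ee_pos: [0.6528, -0.1224, 0.1535]
tool_rot: [0.501, 0.5, 0.5, -0.499]
force: [0.7, 0.0, -0.1]
width: 0.0511
```

Run:
```python
from h import *
from workcell import read_camera
go(.451,-.1415,.14)
a=read_camera("scene");cv2.imwrite("pics/p2.png",cv2.resize(a[150:260,220:400,::-1],None,fx=4,fy=4,interpolation=cv2.INTER_CUBIC))
```

```text
t 8.35 p [ 0.6528 -0.1224  0.1535] x [ 0.002 -0.001 -1.   ] y [1.    0.001 0.002] w 0.0511 j [-0.31  0.53  0.17  1.21  0.    1.26] F [ 0.7  0.  -0.1]
tool cm [  1.31 -20.19   1.88]
```

View pics/p2.png

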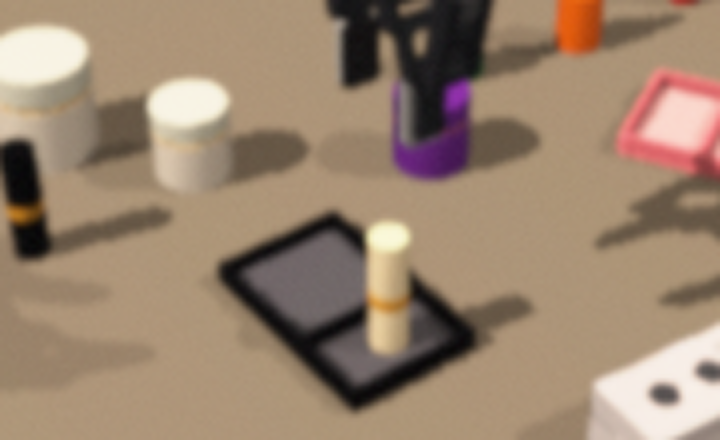

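The ivory lipstick stands upright at crop (388,290), in the small compartment. The jar is next, with the jaws turned 90°.

Emit:
apply_moves(plan=[{"linear":[0,-4,0.4],"dr":[0,0,0],"gripper":1.0},{"linear":[0,-4,0.4],"dr":[0,0,0],"gripper":1.0},{"linear":[0,-4,0.4],"dr":[0,0,0],"gripper":1.0},{"linear":[0,-4,0.4],"dr":[0,0,0],"gripper":1.0},{"linear":[0,-4.2,0.3],"dr":[0,0,0],"gripper":1.0}])

```text
time_s: 8.9
ee_pos: [0.4482, -0.1411, 0.1511]
tool_rot: [0.5, 0.499, 0.501, -0.5]
force: [-0.5, -0.4, 0.4]
width: 0.0848
```

Emit:
apply_moves(plan=[{"linear":[0,0,0],"dr":[-0.143,0,0],"gripper":1.0},{"linear":[0,0,0],"dr":[-0.143,0,0],"gripper":1.0},{"linear":[0,0,0],"dr":[-0.143,0,0],"gripper":1.0},{"linear":[0,0,0],"dr":[-0.143,0,0],"gripper":1.0},{"linear":[0,0,0],"dr":[-0.143,0,0],"gripper":1.0},{"linear":[0,0,0],"dr":[-0.143,0,0],"gripper":1.0},{"linear":[0,0,0],"dr":[-0.143,0,0],"gripper":1.0},{"linear":[0,0,0],"dr":[-0.143,0,0],"gripper":1.0},{"linear":[0,0,0],"dr":[-0.143,0,0],"gripper":1.0},{"linear":[0,0,0],"dr":[-0.143,0,0],"gripper":1.0},{"linear":[0,0,0],"dr":[-0.143,0,0],"gripper":1.0},{"linear":[0,0,0],"dr":[0,0,0],"gripper":1.0}])

```text
time_s: 10.1
ee_pos: [0.4497, -0.1412, 0.1513]
tool_rot: [0.706, -0.002, 0.708, 0.002]
force: [0.3, 0.2, -0.0]
width: 0.0855
```

Run:
```python
from h import *
go(.452,-.1415,.013)
```

```text
t 10.1 p [ 0.4497 -0.1412  0.1513] x [-0.002  0.001 -1.   ] y [-0.006  1.     0.001] w 0.0855 j [-0.48  0.22 -0.34  1.02  0.   -0.48] F [ 0.3  0.2 -0. ]
tool cm [13.83 -0.05  0.25]
```

Emit:
apply_moves(plan=[{"linear":[3,0,0.2],"dr":[0,0,0],"gripper":1.0},{"linear":[3,0,0],"dr":[0,0,0],"gripper":1.0},{"linear":[3,0,0],"dr":[0,0,0],"gripper":1.0},{"linear":[2.5,0,0],"dr":[0,0,0],"gripper":1.0},{"linear":[1.5,0,0],"dr":[0,0,0],"gripper":1.0},{"linear":[0.8,0,0],"dr":[0,0,0],"gripper":1.0},{"linear":[0,0,0],"dr":[0,0,0],"gripper":1.0},{"linear":[0,0,0],"dr":[0,0,0],"gripper":1.0}])

```text
time_s: 10.9
ee_pos: [0.4526, -0.1416, 0.0147]
tool_rot: [0.707, -0.001, 0.707, 0.001]
force: [-0.4, 0.3, 1.0]
width: 0.0856
```

Run:
```python
from h import *
from workcell import read_camera
go(.452,-.1415,.013)
a=read_camera("scene");cv2.imwrite("pics/p3.png",cv2.resize(a[130:240,200:350,::-1],None,fx=4,fy=4,interpolation=cv2.INTER_CUBIC))
```

```text
t 10.9 p [ 0.4526 -0.1416  0.0147] x [ 0. -0. -1.] y [-0.002  1.    -0.   ] w 0.0856 j [-0.48  0.36 -0.57  0.65  0.   -0.48] F [-0.4  0.3  1. ]
tool cm [ 0.17  0.01 -0.06]
```

View pics/p3.png

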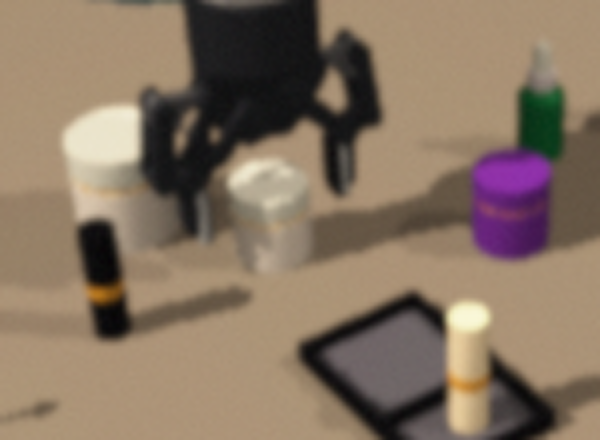

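The jar at crop (272,215) sits between the fingers, which are at (205,225) and (343,175). I'll close, then lift.

Emit:
apply_moves(plan=[{"linear":[0.2,0,0],"dr":[0,0,0],"gripper":0.0},{"linear":[0,0,0],"dr":[0,0,0],"gripper":0.0},{"linear":[0,0,0],"dr":[0,0,0],"gripper":0.0},{"linear":[0,0,0],"dr":[0,0,0],"gripper":0.0},{"linear":[0,0,0],"dr":[0,0,0],"gripper":0.0},{"linear":[0,0,0],"dr":[0,0,0],"gripper":0.0},{"linear":[0,0,0],"dr":[0,0,0],"gripper":0.0},{"linear":[0,0,0],"dr":[0,0,0],"gripper":0.0}], newtons=40)

```text
time_s: 11.75
ee_pos: [0.4526, -0.1415, 0.0127]
tool_rot: [0.707, -0.001, 0.707, 0.001]
force: [-1.5, 1.4, 6.0]
width: 0.0463
```

Emit:
apply_moves(plan=[{"linear":[-1,0,0],"dr":[0,0,0],"gripper":0.0},{"linear":[-2,0,0],"dr":[0,0,0],"gripper":0.0},{"linear":[-3,0,0],"dr":[0,0,0],"gripper":0.0},{"linear":[-3,0,0],"dr":[0,0,0],"gripper":0.0},{"linear":[-2,0,0],"dr":[0,0,0],"gripper":0.0},{"linear":[0,0,0],"dr":[0,0,0],"gripper":0.0}])

```text
time_s: 12.35
ee_pos: [0.4536, -0.1421, 0.1251]
tool_rot: [0.709, -0.002, 0.706, 0.0]
force: [0.8, -0.9, -2.2]
width: 0.0458
```

Run:
```python
from h import *
go(.589,-.1285,.05)
```

```text
t 12.35 p [ 0.4536 -0.1421  0.1251] x [ 0.004 -0.002 -1.   ] y [-0.003  1.    -0.002] w 0.0458 j [-0.48  0.24 -0.39  0.94  0.   -0.48] F [ 0.8 -0.9 -2.2]
tool cm [ 7.56  1.33 13.51]
```

Emit:
apply_moves(plan=[{"linear":[0,0.3,3],"dr":[0,0,0],"gripper":0.0},{"linear":[0,0.3,3],"dr":[0,0,0],"gripper":0.0},{"linear":[0,0.3,3],"dr":[0,0,0],"gripper":0.0},{"linear":[0,0.2,2.5],"dr":[0,0,0],"gripper":0.0},{"linear":[0,0.2,2],"dr":[0,0,0],"gripper":0.0},{"linear":[0,0,0],"dr":[0,0,0],"gripper":0.0},{"linear":[2,0,0],"dr":[0,0,0],"gripper":0.0},{"linear":[2,0,0],"dr":[0,0,0],"gripper":0.0},{"linear":[2,0,0],"dr":[0,0,0],"gripper":0.0},{"linear":[1.5,0,0],"dr":[0,0,0],"gripper":0.0},{"linear":[0,0,0],"dr":[0,0,0],"gripper":0.0},{"linear":[0,0,0],"dr":[0,0,0],"gripper":0.0}])

```text
time_s: 13.55
ee_pos: [0.5868, -0.1281, 0.0474]
tool_rot: [0.707, -0.001, 0.707, 0.001]
force: [-0.5, -0.3, -1.1]
width: 0.0462
```

Run:
```python
from h import *
from workcell import read_camera
go(.589,-.1285,.017)
a=read_camera("scene");cv2.imwrite("pics/p4.png",cv2.resize(a[150:260,220:400,::-1],None,fx=4,fy=4,interpolation=cv2.INTER_CUBIC))
```

```text
t 13.55 p [ 0.5868 -0.1281  0.0474] x [-0.001  0.    -1.   ] y [-0.003  1.     0.   ] w 0.0462 j [-0.35  0.5  -0.19  0.88 -0.   -0.35] F [-0.5 -0.3 -1.1]
tool cm [ 3.04 -0.05  0.22]
```

View pics/p4.png

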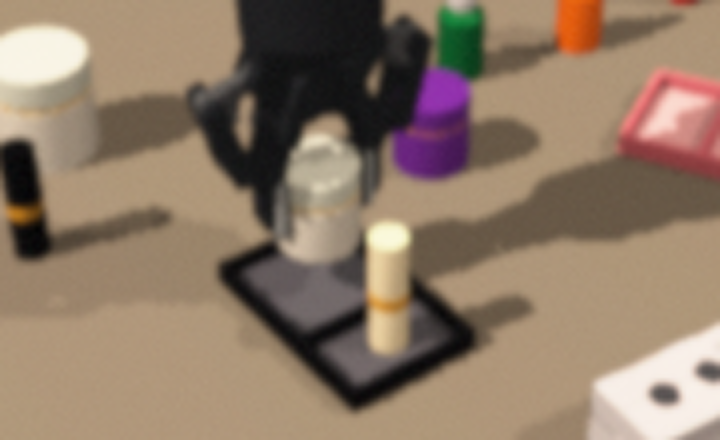

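The jar is held level at crop (322,205) above the large compartment. I'll lower it to a TCP height of 0.0165.

Emit:
apply_moves(plan=[{"linear":[1,0,0.2],"dr":[0,0,0],"gripper":0.0},{"linear":[1,0,0],"dr":[0,0,0],"gripper":0.0},{"linear":[0.6,0,0],"dr":[0,0,0],"gripper":0.0},{"linear":[0.3,0,0],"dr":[0,0,0],"gripper":0.0},{"linear":[0.1,0,0],"dr":[0,0,0],"gripper":0.0},{"linear":[0,0,0],"dr":[0,0,0],"gripper":0.0},{"linear":[0,0,0],"dr":[0,0,0],"gripper":0.0}])

```text
time_s: 14.3
ee_pos: [0.5895, -0.1281, 0.0175]
tool_rot: [0.707, -0.001, 0.707, 0.001]
force: [-1.0, 0.3, -1.2]
width: 0.0459
```

Emit:
apply_moves(plan=[{"linear":[0.08,0,0],"dr":[0,0,0],"gripper":0.0},{"linear":[0,0,0],"dr":[0,0,0],"gripper":0.0},{"linear":[0,0,0],"dr":[0,0,0],"gripper":0.0}])

```text
time_s: 14.6
ee_pos: [0.5896, -0.1281, 0.0167]
tool_rot: [0.707, -0.001, 0.707, 0.001]
force: [0.4, -0.3, 2.8]
width: 0.0465
```

Emit:
apply_moves(plan=[{"linear":[0,0,0],"dr":[0,0,0],"gripper":0.65},{"linear":[0,0,0],"dr":[0,0,0],"gripper":0.75},{"linear":[0,0,0],"dr":[0,0,0],"gripper":0.85},{"linear":[0,0,0],"dr":[0,0,0],"gripper":0.85},{"linear":[0,0,0],"dr":[0,0,0],"gripper":0.85},{"linear":[-1,0,0],"dr":[0,0,0],"gripper":0.85},{"linear":[-3,0,0],"dr":[0,0,0],"gripper":0.85},{"linear":[-4,0,0],"dr":[0,0,0],"gripper":0.85},{"linear":[-4,0,0],"dr":[0,0,0],"gripper":0.85},{"linear":[-3,0,0],"dr":[0,0,0],"gripper":0.85},{"linear":[0,0,0],"dr":[0,0,0],"gripper":0.85},{"linear":[0,0,0],"dr":[0,0,0],"gripper":0.85}])

```text
time_s: 15.8
ee_pos: [0.5896, -0.1281, 0.1673]
tool_rot: [0.708, -0.001, 0.707, 0.001]
force: [0.2, 0.7, -0.9]
width: 0.0728
```

Run:
```python
from h import *
from workcell import read_camera
go(.452,.2525,.17)
a=read_camera("scene");cv2.imwrite("pics/p5.png",cv2.resize(a[150:260,220:400,::-1],None,fx=4,fy=4,interpolation=cv2.INTER_CUBIC))
```

```text
t 15.8 p [ 0.5896 -0.1281  0.1673] x [ 0.001 -0.    -1.   ] y [-0.003  1.    -0.   ] w 0.0728 j [-0.35  0.42  0.02  1.17  0.   -0.35] F [ 0.2  0.7 -0.9]
tool cm [ -0.31  38.11 -13.63]
```

View pics/p5.png

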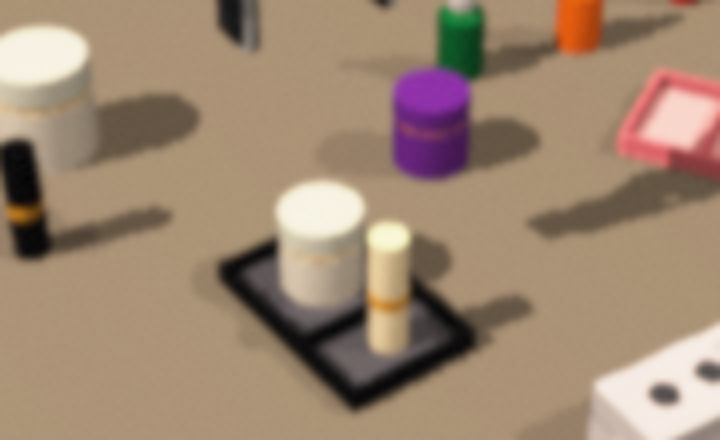

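The jar at crop (322,245) and the ivory lipstick at (388,290) both stand in their compartments. The red lipstick is next; the jaws can stay along y for both pink-tray items.

Emit:
apply_moves(plan=[{"linear":[0,3.8,-1.36],"dr":[0,0,0],"gripper":0.6},{"linear":[0,3.8,-1.36],"dr":[0,0,0],"gripper":0.6},{"linear":[0,3.8,-1.36],"dr":[0,0,0],"gripper":0.6},{"linear":[0,3.8,-1.36],"dr":[0,0,0],"gripper":0.6},{"linear":[0,3.8,-1.36],"dr":[0,0,0],"gripper":0.6},{"linear":[0,3.8,-1.36],"dr":[0,0,0],"gripper":0.6},{"linear":[0,3.8,-1.36],"dr":[0,0,0],"gripper":0.6},{"linear":[0,3.8,-1.36],"dr":[0,0,0],"gripper":0.6},{"linear":[0,3.8,-1.36],"dr":[0,0,0],"gripper":0.6},{"linear":[0,3.9,-1.36],"dr":[0,0,0],"gripper":0.6},{"linear":[0,0,0],"dr":[0,0,0],"gripper":0.6},{"linear":[0,0,0],"dr":[0,0,0],"gripper":0.6}])

```text
time_s: 17.05
ee_pos: [0.4513, 0.2529, 0.1656]
tool_rot: [0.707, -0.002, 0.708, 0.002]
force: [-0.0, -0.4, 0.1]
width: 0.0514
```

Run:
```python
from h import *
go(.452,.2525,.028)
```

```text
t 17.05 p [0.4513 0.2529 0.1656] x [-0.002 -0.001 -1.   ] y [-0.005  1.    -0.001] w 0.0514 j [ 0.35  0.28 -0.21  1.09 -0.    0.35] F [-0.  -0.4  0.1]
tool cm [13.76 -0.03  0.09]
```

Emit:
apply_moves(plan=[{"linear":[3,0,0.1],"dr":[0,0,0],"gripper":0.6},{"linear":[3,0,0],"dr":[0,0,0],"gripper":0.6},{"linear":[3,0,0],"dr":[0,0,0],"gripper":0.6},{"linear":[2.3,0,0],"dr":[0,0,0],"gripper":0.6},{"linear":[1.5,0,0],"dr":[0,0,0],"gripper":0.6},{"linear":[0.9,0,0],"dr":[0,0,0],"gripper":0.6},{"linear":[0,0,0],"dr":[0,0,0],"gripper":0.6},{"linear":[0,0,0],"dr":[0,0,0],"gripper":0.6}])

```text
time_s: 17.85
ee_pos: [0.4535, 0.2521, 0.0299]
tool_rot: [0.707, -0.001, 0.707, 0.001]
force: [-0.1, -1.4, -0.2]
width: 0.0513
```

Run:
```python
from h import *
from workcell import read_camera
go(.452,.2525,.028)
a=read_camera("scene");cv2.imwrite("pics/p6.png",cv2.resize(a[90:200,320:480,::-1],None,fx=4,fy=4,interpolation=cv2.INTER_CUBIC))
```

```text
t 17.85 p [0.4535 0.2521 0.0299] x [ 0.  0. -1.] y [-0.003  1.     0.   ] w 0.0513 j [ 0.35  0.4  -0.44  0.73 -0.    0.35] F [-0.1 -1.4 -0.2]
tool cm [ 0.19  0.04 -0.15]
```

View pics/p6.png

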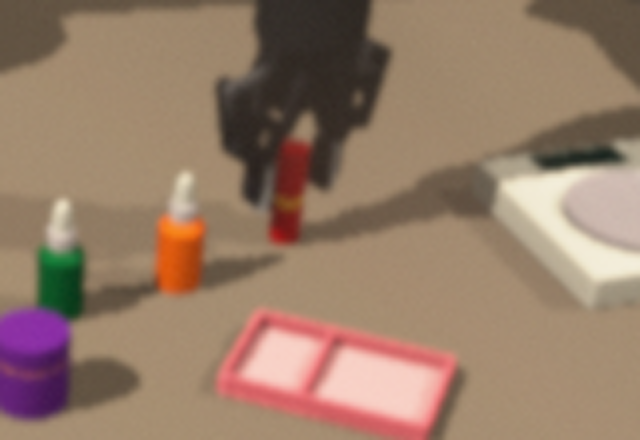

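The red lipstick at crop (288,190) is between the fingers. I'll grip, then lift.

Emit:
apply_moves(plan=[{"linear":[0.2,0,0],"dr":[0,0,0],"gripper":0.0},{"linear":[0,0,0],"dr":[0,0,0],"gripper":0.0},{"linear":[0,0,0],"dr":[0,0,0],"gripper":0.0},{"linear":[0,0,0],"dr":[0,0,0],"gripper":0.0},{"linear":[0,0,0],"dr":[0,0,0],"gripper":0.0},{"linear":[0,0,0],"dr":[0,0,0],"gripper":0.0},{"linear":[0,0,0],"dr":[0,0,0],"gripper":0.0}], newtons=30)

```text
time_s: 18.6
ee_pos: [0.4534, 0.2525, 0.0277]
tool_rot: [0.707, -0.001, 0.707, 0.001]
force: [-0.4, -0.9, 5.8]
width: 0.0205
```

Emit:
apply_moves(plan=[{"linear":[-1,0,0],"dr":[0,0,0],"gripper":0.0},{"linear":[-2,0,0],"dr":[0,0,0],"gripper":0.0},{"linear":[-3,0,0],"dr":[0,0,0],"gripper":0.0},{"linear":[-3,0,0],"dr":[0,0,0],"gripper":0.0},{"linear":[-3,0,0],"dr":[0,0,0],"gripper":0.0},{"linear":[0,0,0],"dr":[0,0,0],"gripper":0.0}])

```text
time_s: 19.2
ee_pos: [0.4546, 0.2532, 0.1514]
tool_rot: [0.709, -0.0, 0.705, 0.002]
force: [0.7, 0.2, -0.8]
width: 0.0204
```

Run:
```python
from h import *
go(.575,.1465,.06)
```

```text
t 19.2 p [0.4546 0.2532 0.1514] x [ 0.005  0.002 -1.   ] y [-0.003  1.     0.002] w 0.0204 j [ 0.35  0.29 -0.23  1.04  0.    0.35] F [ 0.7  0.2 -0.8]
tool cm [  9.18 -10.73  11.95]
```

Emit:
apply_moves(plan=[{"linear":[0,-2.5,2.8],"dr":[0,0,0],"gripper":0.0},{"linear":[0,-2.5,2.8],"dr":[0,0,0],"gripper":0.0},{"linear":[0,-2.5,2.8],"dr":[0,0,0],"gripper":0.0},{"linear":[0,-2.0,2.2],"dr":[0,0,0],"gripper":0.0},{"linear":[0,-1.1,1.5],"dr":[0,0,0],"gripper":0.0},{"linear":[0,0,0],"dr":[0,0,0],"gripper":0.0},{"linear":[3,0,0],"dr":[0,0,0],"gripper":0.0},{"linear":[3,0,0],"dr":[0,0,0],"gripper":0.0},{"linear":[2,0,0],"dr":[0,0,0],"gripper":0.0},{"linear":[1,0,0],"dr":[0,0,0],"gripper":0.0},{"linear":[0,0,0],"dr":[0,0,0],"gripper":0.0},{"linear":[0,0,0],"dr":[0,0,0],"gripper":0.0}])

```text
time_s: 20.4
ee_pos: [0.5746, 0.1471, 0.0583]
tool_rot: [0.707, -0.001, 0.707, 0.001]
force: [-0.7, -0.1, 0.7]
width: 0.0204
```

Run:
```python
from h import *
from workcell import read_camera
go(.575,.1465,.0315)
a=read_camera("scene");cv2.imwrite("pics/p7.png",cv2.resize(a[110:220,320:480,::-1],None,fx=4,fy=4,interpolation=cv2.INTER_CUBIC))
```

```text
t 20.4 p [0.5746 0.1471 0.0583] x [ 0.001  0.    -1.   ] y [-0.003  1.     0.   ] w 0.0204 j [ 0.11  0.48 -0.2   0.89  0.    0.11] F [-0.7 -0.1  0.7]
tool cm [ 2.68 -0.06  0.03]
```

View pics/p7.png

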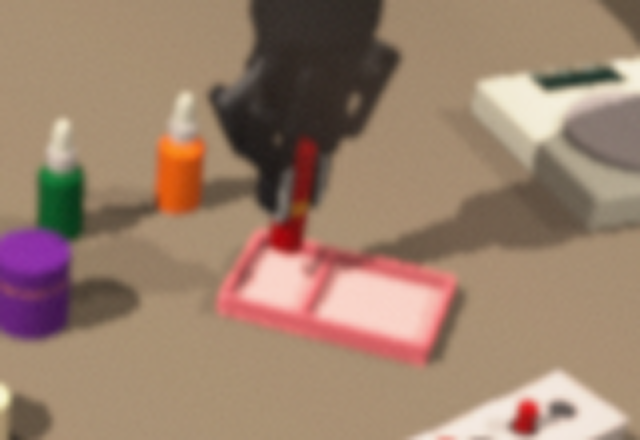

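```bash
python3 - <<'E'
from h import *
f=lambda p:((proj("scene",p)-[320,110])*4).round(0)
for z in(.026,.1): print(f((.5745,.147,z)))
E
python3 - <<'E'
from h import *
im=None
import cv2
a=cv2.imread("pics/p7.png");h=cv2.cvtColor(a,cv2.COLOR_BGR2HSV)
m=cv2.inRange(h,(0,180,60),(9,255,255))|cv2.inRange(h,(172,180,60),(180,255,255));m[:,:230]=0;m[:,340:]=0;m[260:]=0
for r in range(130,260,10):
    x=np.where(m[r])[0]; print(r,x.min() if len(x) else None,x.max() if len(x) else None)
E
```

```text
[280. 249.]
[293. 149.]
130 None None
140 303 306
150 298 315
160 296 312
170 298 312
180 298 311
190 296 310
200 295 308
210 None None
220 290 302
230 273 300
240 269 299
250 None None
```

The lipstick leans roughly 0.05–0.08 rad from vertical in the grip. That is well below its tipping angle of about 0.29, so lowering to floor contact and releasing gently should square it.

Emit:
apply_moves(plan=[{"linear":[0.8,0,0],"dr":[0,0,0],"gripper":0.0},{"linear":[0.7,0,0],"dr":[0,0,0],"gripper":0.0},{"linear":[0.5,0,0],"dr":[0,0,0],"gripper":0.0},{"linear":[0.3,0,0],"dr":[0,0,0],"gripper":0.0},{"linear":[0.2,0,0],"dr":[0,0,0],"gripper":0.0},{"linear":[0,0,0],"dr":[0,0,0],"gripper":0.0},{"linear":[0,0,0],"dr":[0,0,0],"gripper":0.0}])

```text
time_s: 21.15
ee_pos: [0.5746, 0.1469, 0.0326]
tool_rot: [0.707, -0.001, 0.707, 0.001]
force: [0.7, 0.0, 0.1]
width: 0.0204
```

Emit:
apply_moves(plan=[{"linear":[0.1,0,0],"dr":[0,0,0],"gripper":0.0},{"linear":[0,0,0],"dr":[0,0,0],"gripper":0.0},{"linear":[0,0,0],"dr":[0,0,0],"gripper":0.0}], newtons=20)

```text
time_s: 21.45
ee_pos: [0.5747, 0.1469, 0.0318]
tool_rot: [0.707, -0.001, 0.707, 0.001]
force: [-0.2, 0.1, 2.8]
width: 0.0204
```

Run:
```python
from h import *
from workcell import read_camera
go(.575,.1465,.0315)
a=read_camera("scene");cv2.imwrite("pics/p8.png",cv2.resize(a[110:220,320:480,::-1],None,fx=4,fy=4,interpolation=cv2.INTER_CUBIC))
```

```text
t 21.45 p [0.5747 0.1469 0.0318] x [ 0.001  0.    -1.   ] y [-0.003  1.     0.   ] w 0.0204 j [ 0.11  0.5  -0.24  0.83 -0.    0.11] F [-0.2  0.1  2.8]
tool cm [ 0.03 -0.04  0.03]
```

View pics/p8.png

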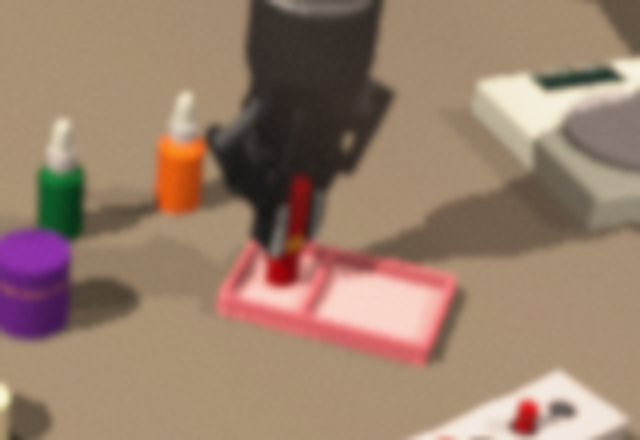

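The lipstick is on the compartment floor at crop (282,280) with light contact (2.8 N). I'll release slowly and rise.

Emit:
apply_moves(plan=[{"linear":[0,0,0],"dr":[0,0,0],"gripper":0.28},{"linear":[0,0,0],"dr":[0,0,0],"gripper":0.34},{"linear":[0,0,0],"dr":[0,0,0],"gripper":0.42},{"linear":[0,0,0],"dr":[0,0,0],"gripper":0.5},{"linear":[0,0,0],"dr":[0,0,0],"gripper":0.6},{"linear":[0,0,0],"dr":[0,0,0],"gripper":0.6},{"linear":[0,0,0],"dr":[0,0,0],"gripper":0.6},{"linear":[-1,0,0],"dr":[0,0,0],"gripper":0.6},{"linear":[-3,0,0],"dr":[0,0,0],"gripper":0.7},{"linear":[-4,0,0],"dr":[0,0,0],"gripper":0.7},{"linear":[-4,0,0],"dr":[0,0,0],"gripper":0.7},{"linear":[0,0,0],"dr":[0,0,0],"gripper":0.7}])

```text
time_s: 22.7
ee_pos: [0.5767, 0.1472, 0.1573]
tool_rot: [0.71, -0.001, 0.704, 0.001]
force: [0.9, -0.3, -0.9]
width: 0.0597
```

Run:
```python
from h import *
from workcell import read_camera
go(.459,.148,.15)
a=read_camera("scene");cv2.imwrite("pics/p9.png",cv2.resize(a[110:220,320:480,::-1],None,fx=4,fy=4,interpolation=cv2.INTER_CUBIC))
```

```text
t 22.7 p [0.5767 0.1472 0.1573] x [ 0.008  0.001 -1.   ] y [-0.003  1.     0.001] w 0.0597 j [ 0.11  0.41 -0.03  1.12  0.    0.11] F [ 0.9 -0.3 -0.9]
tool cm [  0.63   0.12 -11.78]
```

View pics/p9.png

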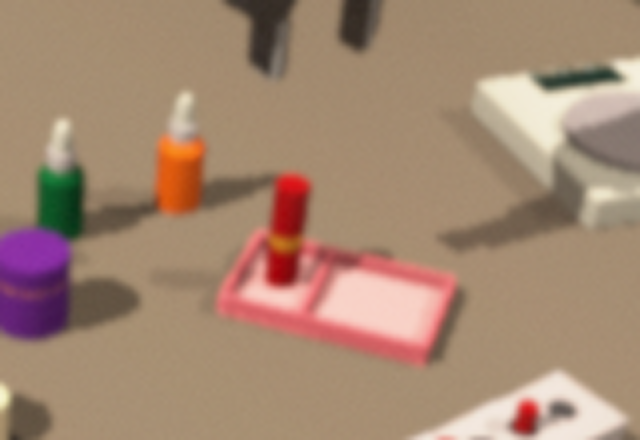

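The red lipstick now stands upright at crop (288,230). The orange bottle is next.

Emit:
apply_moves(plan=[{"linear":[0,0,-3],"dr":[0,0,0],"gripper":0.75},{"linear":[0,0,-3],"dr":[0,0,0],"gripper":0.75},{"linear":[0,0,-3],"dr":[0,0,0],"gripper":0.75},{"linear":[0,0,-2.8],"dr":[0,0,0],"gripper":0.75},{"linear":[0,0,0],"dr":[0,0,0],"gripper":0.75},{"linear":[3,0,0],"dr":[0,0,0],"gripper":0.75},{"linear":[2,0,0],"dr":[0,0,0],"gripper":0.75},{"linear":[0,0,0],"dr":[0,0,0],"gripper":0.75},{"linear":[0,0,0],"dr":[0,0,0],"gripper":0.75}])

```text
time_s: 23.65
ee_pos: [0.4566, 0.1465, 0.1016]
tool_rot: [0.707, -0.001, 0.707, 0.001]
force: [-0.3, 0.3, -0.3]
width: 0.064
```

Run:
```python
from h import *
from workcell import read_camera
go(.458,.147,.016)
a=read_camera("scene");cv2.imwrite("pics/p10.png",cv2.resize(a[80:190,300:460,::-1],None,fx=4,fy=4,interpolation=cv2.INTER_CUBIC))
```

```text
t 23.65 p [0.4566 0.1465 0.1016] x [-0.001 -0.    -1.   ] y [-0.003  1.    -0.   ] w 0.064 j [ 0.14  0.27 -0.41  0.89 -0.    0.14] F [-0.3  0.3 -0.3]
tool cm [8.56 0.05 0.14]
```

View pics/p10.png

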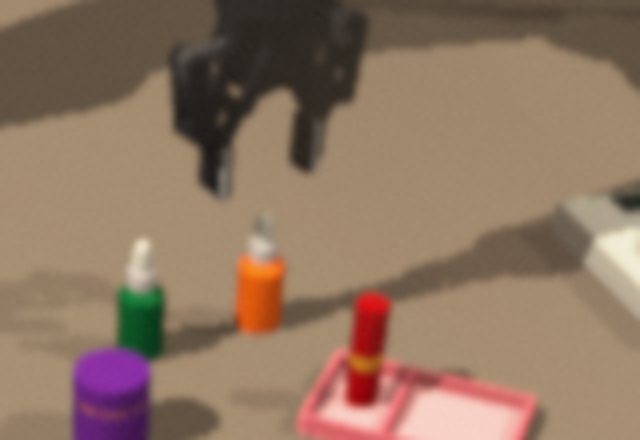

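Emit:
apply_moves(plan=[{"linear":[2,0,0.1],"dr":[0,0,0],"gripper":0.75},{"linear":[2,0,0],"dr":[0,0,0],"gripper":0.75},{"linear":[2,0,0],"dr":[0,0,0],"gripper":0.75},{"linear":[1.4,0,0],"dr":[0,0,0],"gripper":0.75},{"linear":[0.9,0,0],"dr":[0,0,0],"gripper":0.75},{"linear":[0,0,0],"dr":[0,0,0],"gripper":0.75},{"linear":[0,0,0],"dr":[0,0,0],"gripper":0.75}])

```text
time_s: 24.4
ee_pos: [0.4581, 0.1466, 0.0192]
tool_rot: [0.707, -0.001, 0.707, 0.001]
force: [-0.9, 0.6, -0.4]
width: 0.0642
```

Emit:
apply_moves(plan=[{"linear":[0,0,0],"dr":[0,0,0],"gripper":0.0},{"linear":[0,0,0],"dr":[0,0,0],"gripper":0.0},{"linear":[0,0,0],"dr":[0,0,0],"gripper":0.0},{"linear":[0,0,0],"dr":[0,0,0],"gripper":0.0},{"linear":[0,0,0],"dr":[0,0,0],"gripper":0.0},{"linear":[0,0,0],"dr":[0,0,0],"gripper":0.0}], newtons=35)

```text
time_s: 25.0
ee_pos: [0.458, 0.1467, 0.0192]
tool_rot: [0.708, -0.001, 0.707, 0.001]
force: [-1.2, -0.0, 8.3]
width: 0.0315
```

Emit:
apply_moves(plan=[{"linear":[-1,0,0],"dr":[0,0,0],"gripper":0.0},{"linear":[-2,0,0],"dr":[0,0,0],"gripper":0.0},{"linear":[-3,0,0],"dr":[0,0,0],"gripper":0.0},{"linear":[-3,0,0],"dr":[0,0,0],"gripper":0.0},{"linear":[-3,0,0],"dr":[0,0,0],"gripper":0.0},{"linear":[0,0,0],"dr":[0,0,0],"gripper":0.0}])

```text
time_s: 25.6
ee_pos: [0.4592, 0.1468, 0.1425]
tool_rot: [0.709, -0.001, 0.705, 0.001]
force: [0.5, -0.1, -1.5]
width: 0.0311
```

Run:
```python
from h import *
from workcell import read_camera
go(.6284,.1815,.05)
a=read_camera("scene");cv2.imwrite("pics/p11.png",cv2.resize(a[80:190,300:460,::-1],None,fx=4,fy=4,interpolation=cv2.INTER_CUBIC))
```

```text
t 25.6 p [0.4592 0.1468 0.1425] x [ 0.006  0.001 -1.   ] y [-0.003  1.     0.001] w 0.0311 j [ 0.14  0.23 -0.34  0.99 -0.    0.14] F [ 0.5 -0.1 -1.5]
tool cm [ 9.35  3.41 16.88]
```

View pics/p11.png

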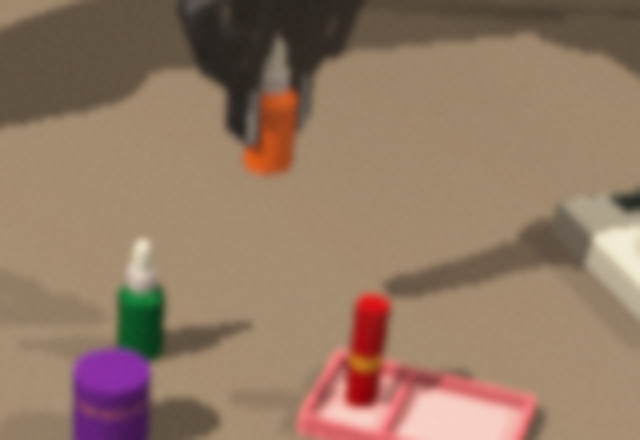

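The orange bottle is held at crop (270,130). Carrying it over.

Emit:
apply_moves(plan=[{"linear":[0,0.7,3.4],"dr":[0,0,0],"gripper":0.0},{"linear":[0,0.7,3.4],"dr":[0,0,0],"gripper":0.0},{"linear":[0,0.7,3.4],"dr":[0,0,0],"gripper":0.0},{"linear":[0,0.7,3.4],"dr":[0,0,0],"gripper":0.0},{"linear":[0,0.6,3.2],"dr":[0,0,0],"gripper":0.0},{"linear":[0,0,0],"dr":[0,0,0],"gripper":0.0},{"linear":[3,0,0],"dr":[0,0,0],"gripper":0.0},{"linear":[3,0,0],"dr":[0,0,0],"gripper":0.0},{"linear":[2,0,0],"dr":[0,0,0],"gripper":0.0},{"linear":[1,0,0],"dr":[0,0,0],"gripper":0.0},{"linear":[0,0,0],"dr":[0,0,0],"gripper":0.0},{"linear":[0,0,0],"dr":[0,0,0],"gripper":0.0}])

```text
time_s: 26.85
ee_pos: [0.6256, 0.1811, 0.0492]
tool_rot: [0.707, -0.001, 0.707, 0.001]
force: [0.3, -0.7, 0.2]
width: 0.031
```

Run:
```python
from h import *
from workcell import read_camera
go(.6284,.1815,.0235)
a=read_camera("scene");cv2.imwrite("pics/p12.png",cv2.resize(a[110:220,330:490,::-1],None,fx=4,fy=4,interpolation=cv2.INTER_CUBIC))
```

```text
t 26.85 p [0.6256 0.1811 0.0492] x [ 0.001  0.    -1.   ] y [-0.003  1.     0.   ] w 0.031 j [ 0.16  0.57 -0.05  0.95 -0.    0.15] F [ 0.3 -0.7  0.2]
tool cm [2.57 0.04 0.28]
```

View pics/p12.png

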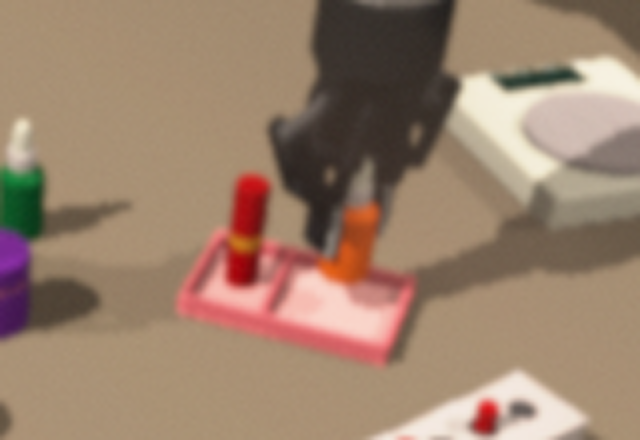

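Emit:
apply_moves(plan=[{"linear":[0.8,0,0.3],"dr":[0,0,0],"gripper":0.0},{"linear":[0.7,0,0],"dr":[0,0,0],"gripper":0.0},{"linear":[0.5,0,0],"dr":[0,0,0],"gripper":0.0},{"linear":[0.3,0,0],"dr":[0,0,0],"gripper":0.0},{"linear":[0.2,0,0],"dr":[0,0,0],"gripper":0.0},{"linear":[0,0,0],"dr":[0,0,0],"gripper":0.0},{"linear":[0,0,0],"dr":[0,0,0],"gripper":0.0}])

```text
time_s: 27.6
ee_pos: [0.6284, 0.1811, 0.0236]
tool_rot: [0.707, -0.001, 0.707, 0.001]
force: [-0.1, 0.2, -1.3]
width: 0.0305
```

Emit:
apply_moves(plan=[{"linear":[0.1,0,0],"dr":[0,0,0],"gripper":0.0},{"linear":[0,0,0],"dr":[0,0,0],"gripper":0.0},{"linear":[0,0,0],"dr":[0,0,0],"gripper":0.0}], newtons=20)

```text
time_s: 27.9
ee_pos: [0.6286, 0.1811, 0.0233]
tool_rot: [0.707, -0.001, 0.707, 0.001]
force: [-3.2, -0.2, 8.7]
width: 0.0308
```

Contact at 8.7 N. I'll release slowly and rise clear.

Emit:
apply_moves(plan=[{"linear":[0,0,0],"dr":[0,0,0],"gripper":0.4},{"linear":[0,0,0],"dr":[0,0,0],"gripper":0.46},{"linear":[0,0,0],"dr":[0,0,0],"gripper":0.55},{"linear":[0,0,0],"dr":[0,0,0],"gripper":0.65},{"linear":[0,0,0],"dr":[0,0,0],"gripper":0.7},{"linear":[0,0,0],"dr":[0,0,0],"gripper":0.7},{"linear":[0,0,0],"dr":[0,0,0],"gripper":0.7},{"linear":[-1,0,0],"dr":[0,0,0],"gripper":0.7},{"linear":[-3,0,0],"dr":[0,0,0],"gripper":0.7},{"linear":[-4,0,0],"dr":[0,0,0],"gripper":0.7},{"linear":[-4,0,0],"dr":[0,0,0],"gripper":0.7},{"linear":[-4,0,0],"dr":[0,0,0],"gripper":0.7}])

```text
time_s: 29.1
ee_pos: [0.6281, 0.181, 0.185]
tool_rot: [0.707, -0.001, 0.707, 0.001]
force: [0.8, -0.5, 0.7]
width: 0.0597
```

Emit:
apply_moves(plan=[{"linear":[-3,0,-3.5],"dr":[0,0,0],"gripper":0.7},{"linear":[-3,0,-3.5],"dr":[0,0,0],"gripper":0.7},{"linear":[-1,0,-3.5],"dr":[0,0,0],"gripper":0.7},{"linear":[0,0,-3.5],"dr":[0,0,0],"gripper":0.7},{"linear":[0,0,-3.5],"dr":[0,0,0],"gripper":0.7},{"linear":[0,0,-3.5],"dr":[0,0,0],"gripper":0.7},{"linear":[0,0,-3.5],"dr":[0,0,0],"gripper":0.7},{"linear":[0,0,0],"dr":[0,0,0],"gripper":0.7},{"linear":[0,0,0],"dr":[0,0,0],"gripper":0.7},{"linear":[0,0,0],"dr":[0,0,0],"gripper":0.7}])

```text
time_s: 30.1
ee_pos: [0.3841, 0.1803, 0.2529]
tool_rot: [0.707, -0.001, 0.707, 0.001]
force: [0.4, -1.1, -0.7]
width: 0.0596
```

Run:
```python
from h import *
from workcell import read_camera
go()
a=read_camera("scene");b=read_camera("top");cv2.imwrite("pics/sF.png",a[:,:,::-1]);cv2.imwrite("pics/tF.png",b[:,:,::-1])
cv2.imwrite("pics/p13.png",cv2.resize(a[100:270,200:470,::-1],None,fx=2.9,fy=2.9,interpolation=cv2.INTER_CUBIC))
cv2.imwrite("pics/p14.png",cv2.resize(b[120:300,170:470,::-1],None,fx=2.6,fy=2.6,interpolation=cv2.INTER_CUBIC))
```

```text
t 30.1 p [0.3841 0.1803 0.2529] x [ 0.001  0.    -1.   ] y [-0.003  1.     0.   ] w 0.0596 j [ 0.25  0.08 -0.22  1.27 -0.    0.24] F [ 0.4 -1.1 -0.7]
tool cm [0. 0. 0.]
```

View pics/p13.png

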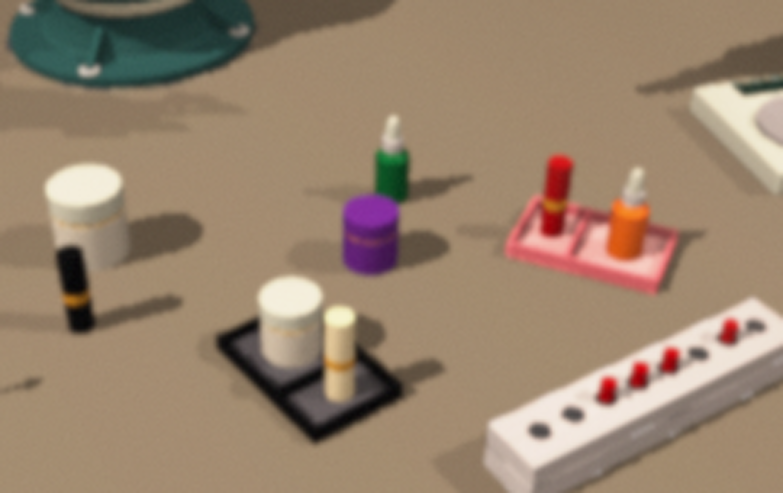

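View pics/p14.png

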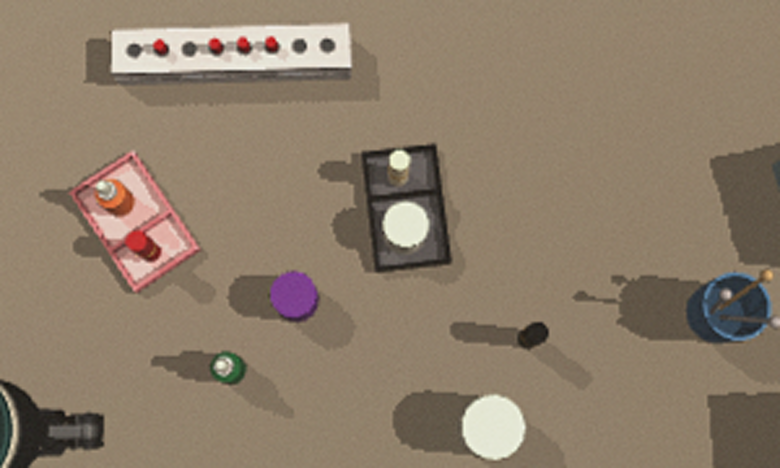

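All four items stand upright in their own compartments and the bystanders look untouched. A numeric check in the tray frames follows.

Run:
```python
from h import *
T=cv2.imread("pics/tF.png");T0=cv2.imread("pics/top0.png")
def c(lo,hi,box,im=T,a=10): return max(comps("top",im,lo,hi,box,a)[0],key=lambda k:k[0][4])[1]
def fr(l,p,L,S):
    L,S=np.array(L),np.array(S);e=(L-S)/np.linalg.norm(L-S);ex=np.array([e[1],-e[0]]);o=L-.025*e;d=p[:2]-o;print(l,p[:2].round(4),"tray xy mm",(np.array([d@ex,d@e])*1000).round(1))
B=((.5889,-.1285),(.653,-.1228));K=((.6284,.1817),(.5752,.1467))
fr("jar",onz("top",c((18,0,180),(45,60,255),(310,194,345,222)),.056),*B)
fr("ivory",onz("top",c((18,0,180),(45,90,255),(312,172,335,186)),.078),*B)
fr("red",onz("top",c((0,140,130),(8,255,255),(212,200,236,224)),.05),*K)
fr("orange",onz("top",c((5,150,110),(15,255,255),(200,184,228,206)),.035),*K)
for l,lo,hi,b in [("black",(0,0,0),(180,255,70),(366,240,385,256)),("green",(50,120,20),(90,255,255),(245,245,275,275)),("cup",(95,100,50),(125,255,255),(430,215,480,260)),("mould",(0,0,200),(180,40,255),(205,120,310,155))]:
    print(l,"px shift",(c(lo,hi,b)-c(lo,hi,b,T0)).round(2))
```

```text
jar [ 0.5864 -0.1279] tray xy mm [ 0.8 27.4]
ivory [ 0.6495 -0.123 ] tray xy mm [  0.1 -35.9]
red [0.5778 0.1523] tray xy mm [ -3.3 -33.5]
orange [0.6243 0.1755] tray xy mm [ 2.9 18.2]
black px shift [0. 0.]
green px shift [-0.62  2.23]
cup px shift [-0.04 -0.1 ]
mould px shift [ 0.03 -0.05]
```

Run:
```python
from h import *
for f in("scene0","sF"): print([(s,c.round(1)) for s,c in comps("scene",cv2.imread(f"pics/{f}.png"),(50,120,30),(90,255,255),(320,135,350,175))[0]])
from workcell import sign_off
print(sign_off())
```

```text
[([330, 153, 10, 16, 140], array([334.7, 160. ]))]
[([330, 153, 10, 16, 140], array([334.7, 160. ]))]
the job is handed in; nothing more can be done
None
```

Both gift kits are made up and the job is handed in at about 30 s of the 112 s allowed. The sign-off gave no verdict.

- **Pink tray:** the red lipstick stands in the small compartment and the orange bottle in the large one.
- **Black tray:** the ivory lipstick stands in the small compartment. The smaller white jar, which I confirmed in an enlarged crop as the cream jar, stands in the large one.

My last pictures show all four upright, with the gripper open and clear of them. Positions are from the top camera, in each tray's own frame; the calibration is only good to about 2 mm:

| Item | x (mm) | y (mm) | Allowed x (mm) | Allowed y (mm) |
|---|---|---|---|---|
| Red lipstick | -3.3 | -33.5 | -28 to 28 | -53 to -25 |
| Orange bottle | 2.9 | 18.2 | -23 to 23 | 2 to 48 |
| Ivory lipstick | 0.1 | -35.9 | -28 to 28 | -53 to -25 |
| Cream jar | 0.8 | 27.4 | -15 to 15 | 10 to 40 |

The black lipstick, tool cup and mould moved by 0.1 pixel or less in the top view.

**One check disagreed:** in the top view the green bottle's colour mask shifted by about 2 pixels. I put that down to changed lighting on the mask. Its mask in the scene camera was identical before and after, and the arm never went near it.

The red lipstick leaned slightly in the grip, by about 0.05–0.08 rad, while being carried. It stood upright again once set down and released.

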